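# Load a plaster mould half into a leaf drill jig

### The job

Load the plaster mould half that lies in the drill jig: press the jig's thumb plate down with one fingertip so that its sprung flap stays open, and meanwhile with the other fingertip push the mould half along the lane, under the open flap, until it is fully home against the back stop. Then let go of the thumb plate, so that the flap springs down flat onto the mould half, and move clear. Push the mould only: do not lift it or tip it, do not let the flap down on it before it is home, and leave the other things on the bench alone.

Things in the scene. Friction and masses are not known exactly. Their poses are not given: they have to be found in the camera images.
- jig: Drill jig fixed to the bench: plywood base, in the jig frame (mm) x -115..128, y -60..85, 12 thick. Origin: on the bench (z 0), on the lane's centre line; +x is the feeding direction along the lane, roughly away from the robot; +y to the left, z up. The lane lies between two steel fences, 7 mm thick, tops at z 21, and is 76 mm wide (4 mm more than the mould half) from x -103 to the stop.
- stop_face (a point): Foot of the back stop's near face, in the middle of the far end of the lane: jig frame x 110, y 0, z 12 mm. The stop is 18 mm high.
- flap (a joint): Turn of the shaft that carries flap and thumb plate, rad; it runs along the lane at jig y 56, z 44 mm in bearing blocks (x -106, 43, 118; tops z 54). 0 = flap closed, nothing under it (drooping 0.19 rad); 0.19 = flap flat on the mould half; 0.5 = thumb plate fully down, flap 0.31 rad above level. It clears the mould half above 0.25. A spring closes it; holding 0.5 takes about 7 N.
- thumb_mid (a point): Middle of the upper face of the steel thumb plate (122 x 36 x 4 mm, left of the shaft along the near half of the jig): jig frame x -30, y 94, z 40 mm at rest; y 87, z 22 fully down. At rest it slopes up to the left by 0.5 rad. Fully down it is level and covers jig x -95..27, y 69..105. It may be pressed anywhere along its length, and a fingertip can slide along it.
- flap_edge (a point): Underside of the near edge of the steel flap, above the middle of the lane (jig x 56, y 0); z 28 mm closed, 38 flat on the mould half, 55 fully raised. The flap, with two brass drill bushes, covers jig x 56..106 from the shaft to y -42, 6 mm thick. Closed, this edge bars the mould half's way; fully raised, its right edge is at about z 76.
- mould: White plaster mould half, the one in the jig: 72 x 84 mm, 26 mm high, about 0.2 kg. Origin: centre of its underside; its y axis (the 84 mm side) points along the lane to the stop. It starts on the jig's base (z 12..38 mm), its front face 20 to 45 mm short of the flap. Home: origin at jig x 68, y 0, front face on the stop; its rear 30 mm still stands out in front of the flap.
- mould_wait_1: a spare white plaster mould half, 76 x 87 x 25 mm, lying on the bench to the right of the jig; bystander
- pin_vice: a hand drill chuck (pin vice) with a thin bit, 115 mm long, 13 mm thick, lying to the left of the jig; bystander
- tweezers: steel tweezers, 60 x 114 x 9 mm, lying on the bench between robot and jig; bystander
Mind the look-alikes: they are no part of the job. What is shaped like the mould but brown or orange is not meant.

How it is judged:
By the outcome, as a careful person would: the job done as asked, in the order asked, and still so for the second after the job is handed in, with the robot touching nothing.
It also fails if it takes over 35 s, if anything falls off the work surface, if the arm or the gripper's body presses on something with over 40 N, if the wrist force passes 120 N, or if a joint passes its speed limit or range.

### The arm

A 6-joint arm with a two-finger parallel gripper is mounted at the origin on a cart in front of the work surface, level with it; the furniture and walls round the work are solid. World frame = base frame: x ahead of the robot, y to its left, z up, the work surface at z = 0. Lengths are in m, angles in degrees, forces in N, time in s.
With the tool pointing down it reaches from about 0.4 to 0.825 m from the base axis. Payload 7 kg.
Tool frame: the origin (TCP) lies at the very end of the fingers, on their centre line; the grasp point (between the pads) lies 19 mm behind it (r.grasp_offset is the z of the grasp point in the tool frame, in m); z points along the fingers, y is the direction in which the jaws open and shut (so a half turn about z gives the same grasp; the last joint's range is limited). The gripper opens to 88 mm and grips with 3 to 60 N. Pads are 19 mm wide; open, the fingers measure 130 mm over their backs; the gripper's body (78 mm by 193 mm) begins 47 mm behind the grasp point.
Start: joints at [-57.748, 20.546, 0.682, 0, -70.136, -16.507], TCP at [0.183, -0.65, 0.227] pointing down, gripper open.
Joint ranges: [-176.03, 176.03], [-82.01, 121.73], [-58.28, 71.71], [-173.87, 95.51], [-174.79, -0.11], [-173.66, 173.66]. Speed limits (degrees/s): [136.94, 136.94, 172.46, 180, 180, 180].

### API

Orientations are given as [roll, pitch, yaw] about the fixed x, y, z axes, in that order (R = Rz(yaw) Ry(pitch) Rx(roll)).
In Python, from plant import r gives the robot as it stands.
- The arm moves only by the tool carry_out, never from a script. Its argument "plan" is a list of rows, each a list of 6 numbers: the shift along the world's x, y, z in m, then the turn, a rotation vector about the world's x, y, z in rad. In form: [[tx, ty, tz, wx, wy, wz], ...]. A call has 1 to 12 rows; each row shifts and turns the pose as measured when the row begins; what a row does not reach is not made up. A row lasts 1/12 s, in which the tool goes at most 41.7 mm and 7.16 degrees, less where a joint would pass 70% of its speed; a pose out of reach is approached as far as the arm can. A call with a gripper value outside its range is refused whole. "fingers" is the closure, from -1 (fully open) to 1 (shut), set as the call begins (left out, the last holds). The fingers move at their own pace and stop on an object; "force" is the grip in N (left out, the last holds). Time passes only in rows, so rows that do not move let the fingers close. It gives the time, the measured TCP pose, the force and the opening at its end, in the units of the state.
- r.get_state(): the state, without advancing time (a new reading comes with each control period).
- r.capture(name): name is "scene" or "top" or "wrist"; returns the picture (400x640x3 uint8, red, green, blue); there is no depth.
- r.camera_model(name): a dict with "fov_y" (degrees; the focal length in pixels is half the picture's height over the tangent of half this angle, whatever the lens; pixels are square), "cx", "cy" (the principal point, pixels), "R" (3x3) and "t" (3): a world point X has camera coordinates R X + t; the wrist camera has in their place "mount" (4x4, takes a point from camera to tool coordinates, whose origin is the TCP and whose axes are the flange's). Camera axes: x right, y down, z forward; pixel columns grow to the right and rows downward; lengths in m; the calibration is good to about 2 mm. A picture is of the moment at which its call begins: read the wrist's pose just before it. camera_model takes no time and is no camera call.
- r.close_job(): hands the job in, once; it reports no verdict.
The state is a dict: "time_s": time; "joints": joint angles; "qd": joint speeds; "joint_torque": joint torques, N m; "tcp_pos": TCP position; "eef_rot": TCP orientation; "contact_force": force on the tool from outside, world axes, zero at the start; "moment": the same for the moment, N m; "gripper_width": finger opening in m.
Only numpy, scipy, OpenCV 4.12 (cv2) and the standard library are available. Lean on these libraries where they do the work, as an engineer would, in place of code of your own. Each camera call takes 0.05 s, during which the arm holds its last target.

## Working session

There is one attempt and no reset: what is moved stays moved. The work goes in short steps, Python scripts to look and compute and a tool call to move; the robot and the scene stay as the last step left them, time stands still between calls to the robot, and variables do not carry over. Pictures are saved under pics/ and viewed, and the job is handed in when it is done.

Besides the shell and the picture viewer there is one more tool, called after "Call:" as name(argument=value, ...), one argument or row to a line, values as JSON. carry_out: Moves the arm, as the interface text tells. Its arguments: {"type":"object","properties":{"plan":{"type":"array"},"fingers":{"type":"number"},"force":{"type":"number"}},"required":["plan"]}

```bash
ls; mkdir -p pics; python3 - <<'E'
from plant import r
import cv2,json
for n in("scene","top"):
    cv2.imwrite(f"pics/{n}0.png",r.capture(n)[:,:,::-1])
    print(n,r.camera_model(n))
print(r.camera_model("wrist"))
print(r.get_state())
E
```

```text
pics
scene {'fov_y': 42.92041366840567, 'cx': 327.5024874659822, 'cy': 204.57682155793574, 'R': array([[-0.48779686, -0.87283838,  0.0144006 ],
       [-0.64226768,  0.34766939, -0.68309459],
       [ 0.59122453, -0.34246043, -0.73018793]]), 't': array([0.35259787, 0.38130679, 0.67970319])}
top {'fov_y': 46.601525449242, 'cx': 320.74913984932755, 'cy': 200.95804954142494, 'R': array([[-0.00939184, -0.99976626,  0.01947361],
       [-0.99869624,  0.00840103, -0.05035129],
       [ 0.05017593, -0.01992111, -0.9985417 ]]), 't': array([0.09125534, 0.57678887, 0.95833763])}
{'fov_y': 61.080306950854016, 'cx': 317.0088238980621, 'cy': 203.87848869013573, 'mount': array([[ 3.63575897e-04, -9.57732898e-01, -2.87658762e-01,
         7.78696754e-02],
       [ 9.99999917e-01,  4.01675026e-04, -7.34256105e-05,
         9.66603832e-05],
       [ 1.85867463e-04, -2.87658711e-01,  9.57732965e-01,
        -1.58381260e-01],
       [ 0.00000000e+00,  0.00000000e+00,  0.00000000e+00,
         1.00000000e+00]])}
{'time_s': 0.1, 'joints': array([-5.77510270e+01,  2.05864333e+01,  6.36870985e-01, -1.75905311e-02,
       -7.01365088e+01, -1.65059025e+01]), 'qd': array([-0.01871328, -0.15885185,  0.16452903,  0.14820942,  0.04324601,
       -0.00874225]), 'joint_torque': array([-2.32154953e-04, -5.84166241e+01,  2.93752742e+01,  7.01554790e+00,
        1.02176439e-02, -8.39091194e-05]), 'tcp_pos': array([ 0.18297328, -0.64924774,  0.22571063]), 'eef_rot': array([ 1.79912777e+02, -8.60067801e-03, -1.64262912e+02]), 'contact_force': array([-0.54774582,  0.15722801, -0.18526754]), 'moment': array([-0.05357477,  0.0191704 ,  0.02831624]), 'gripper_width': 0.08763913457671393}
```

View pics/scene0.png

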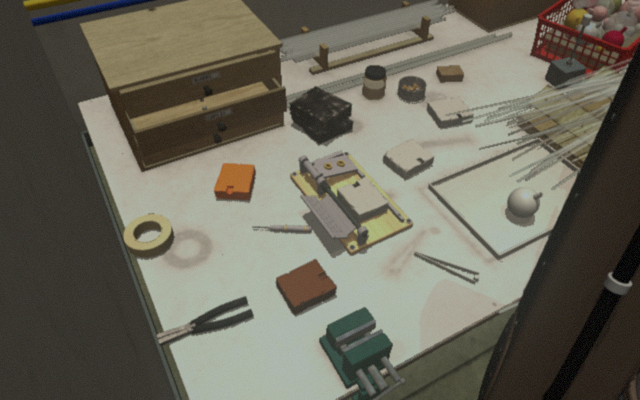

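View pics/top0.png

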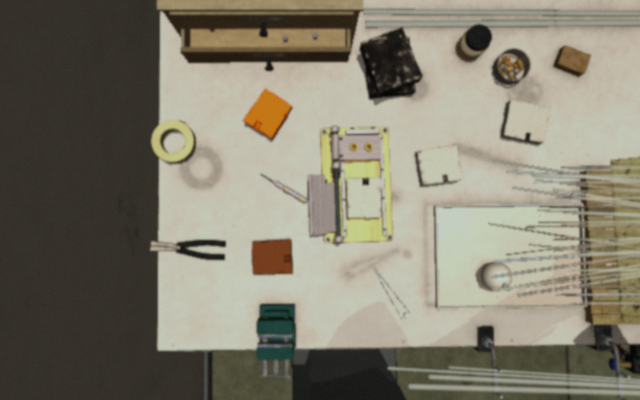

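The top view shows the jig's yellow base at about (357,185), with the white mould in its lane at (363,197). The thumb plate is at (322,205) and the flap with its bushes at (361,148). Things that could be mistaken for the mould are the white spares at (438,165) and (525,122), orange (268,114), brown (272,256). The one lying in the jig is the right one.

```bash
cat > h.py <<'E'
import numpy as np,cv2
from plant import r
def ray(n,uv,z,st=None):
    m=r.camera_model(n);f=200/np.tan(np.radians(m["fov_y"]/2))
    uv=np.atleast_2d(uv).astype(float)
    d=np.c_[(uv[:,0]-m["cx"])/f,(uv[:,1]-m["cy"])/f,np.ones(len(uv))]
    R,t=m["R"],m["t"]; c=-R.T@t; d=d@R
    return c+d*((z-c[2])/d[:,2])[:,None]
def proj(n,X):
    m=r.camera_model(n);f=200/np.tan(np.radians(m["fov_y"]/2))
    p=np.atleast_2d(X)@m["R"].T+m["t"]
    return np.c_[m["cx"]+f*p[:,0]/p[:,2],m["cy"]+f*p[:,1]/p[:,2]]
E
python3 - <<'E'
from h import *
for n,(x0,y0,x1,y1) in dict(top=(295,115,405,255),scene=(240,140,430,260)).items():
    im=cv2.imread(f"pics/{n}0.png")
    s=4
    cv2.imwrite(f"pics/{n}0c.png",cv2.resize(im[y0:y1,x0:x1],None,fx=s,fy=s,interpolation=cv2.INTER_CUBIC))
im=cv2.imread("pics/top0.png");hsv=cv2.cvtColor(im,cv2.COLOR_BGR2HSV)
print(hsv[235,372],hsv[200,388],hsv[200,355],hsv[200,398])
m=cv2.inRange(hsv,(22,70,100),(36,255,255))
m[:, :295]=0;m[:,405:]=0;m[:115]=0;m[255:]=0
pts=cv2.findNonZero(m)
b=cv2.minAreaRect(pts);c=cv2.boxPoints(b);print(b,c)
w=ray("top",c,0.012);print(w)
print(np.linalg.norm(w-np.roll(w,1,0),axis=1),"want 243 145")
E
```

```text
[ 28 102 197] [ 33  89 204] [ 34  28 198] [ 19  39 183]
((345.7246398925781, 184.7634735107422), (114.39830780029297, 90.09859466552734), 88.53119659423828) [[299.224    128.73785 ]
 [389.29297  126.428375]
 [392.22528  240.7891  ]
 [302.1563   243.09857 ]]
[[ 0.7307067   0.13010216  0.012     ]
 [ 0.73462625 -0.0607294   0.012     ]
 [ 0.49289927 -0.06281532  0.012     ]
 [ 0.48999741  0.12569087  0.012     ]]
[0.2407497  0.1908718  0.24173598 0.18852852] want 243 145
```

View pics/top0c.png

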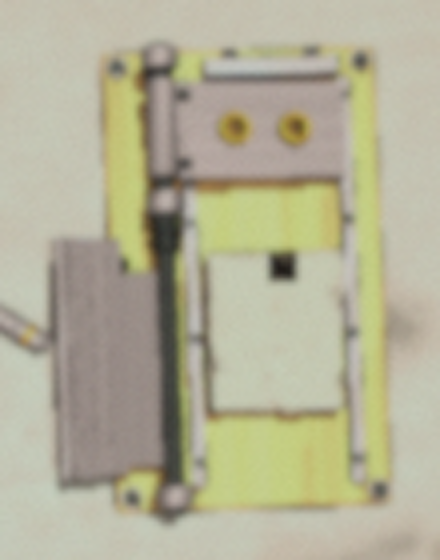

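View pics/scene0c.png

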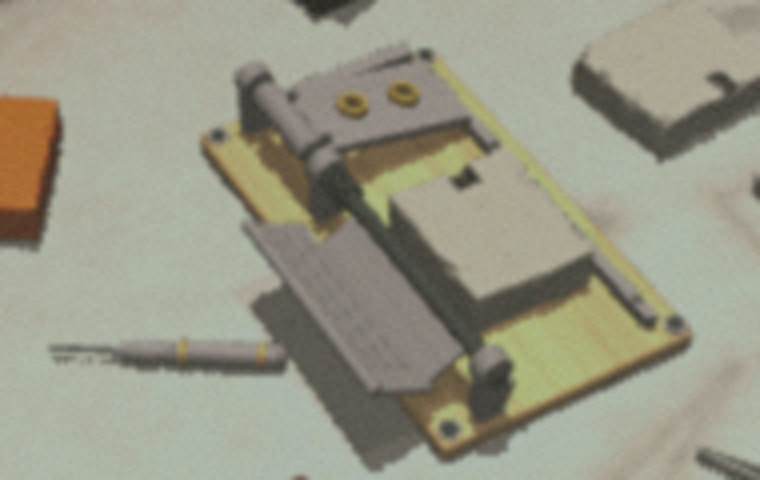

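```bash
python3 - <<'E'
from h import *
o=np.array([295,115])
c=np.array([[104,50],[374,48],[392,503],[118,505]])/4+o
w=ray("top",c,0.012)[:,:2]*1000; print("base",w.round(1),np.linalg.norm(w-np.roll(w,1,0),axis=1).round(1))
jig=np.array([[128,85],[128,-60],[-115,-60],[-115,85]],float)
M,_=cv2.estimateAffinePartial2D(jig,w); s=np.hypot(M[0,0],M[1,0]);th=np.arctan2(M[1,0],M[0,0])
print("scale",s,"yaw",np.degrees(th))
R=np.array([[np.cos(th),-np.sin(th)],[np.sin(th),np.cos(th)]])
O=w.mean(0)-R@jig.mean(0);print("O",O,"resid",(w-(jig@R.T+O)).round(1))
J=lambda p:((p-O)@R)
mt=np.array([[209,252],[343,252],[341,412],[213,412]])/4+o
print("mould top jig",J(ray("top",mt,0.038)[:,:2]*1000).round(1))
tp=np.array([[52,240],[118,238],[60,487]])/4+o
print("thumb outer edge z~48",J(ray("top",tp,0.048)[:,:2]*1000).round(1))
sf=np.array([[205,75],[337,72]])/4+o
print("stop near top z30",J(ray("top",sf,0.030)[:,:2]*1000).round(1))
fe=np.array([[200,182],[340,182]])/4+o
print("flap edge z34",J(ray("top",fe,0.036)[:,:2]*1000).round(1))
# scene check: jig points
def W(p): p=np.array(p,float); return np.r_[R@p[:2]+O,p[2]]/1000
q=[W(p) for p in [(-115,-60,12),(-115,85,12),(128,85,12),(128,-60,12),(118,56,54),(-106,56,54)]]
print("scene crop px",((proj("scene",q)-[240,140])*4).round(0).tolist())
np.savez("jig.npz",R=R,O=O)
E
```

```text
base [[733.1  84.1]
 [733.4 -59. ]
 [493.  -64.4]
 [493.4  79. ]] [239.8 143.1 240.5 143.5]
scale 0.9826945857577234 yaw 0.9206504162382894
O [606.91344083  -2.68549981] resid [[-0.4 -0.3]
 [-2.4  1.6]
 [ 0.1  0.1]
 [ 2.8 -1.4]]
mould top jig [[ 16.6  34.3]
 [ 15.  -34.5]
 [-66.9 -30.8]
 [-65.3  34.6]]
thumb outer edge z~48 [[  23.6  114.4]
 [  23.8   81. ]
 [-101.1  113.4]]
stop near top z30 [[109.6  33.1]
 [109.7 -35.6]]
flap edge z34 [[ 53.   37.8]
 [ 51.4 -34.4]]
scene crop px [[699.0, 329.0], [444.0, 446.0], [201.0, 128.0], [434.0, 41.0], [257.0, 62.0], [493.0, 350.0]]
```

The base edges match the given sizes to about 1.5 %, and the stop comes out at x 109.6 (110 given). The mould spans jig x −67 to 16, so its gap to the flap is about 40 mm, as stated. Now I'll lift, swing in and look with the wrist camera.

Call:
carry_out(
  plan=[
    [0,0.01,0.035,0,0,0],
    [0,0.015,0.035,0,0,0],
    [0,0.02,0.035,0,0,0],
    [0,0.03,0.025,0,0,0],
    [0.003,0.04,0,0,0,-0.043],
    [0.003,0.04,0,0,0,-0.043],
    [0.003,0.04,0,0,0,-0.043],
    [0.005,0.04,0,0,0,-0.043],
    [0.01,0.04,0,0,0,-0.043],
    [0.02,0.035,0,0,0,-0.043],
    [0.022,0.034,0,0,0,0],
    [0.022,0.034,0,0,0,0],
  ],
  fingers=-0.64,
)

```text
time_s: 1.1
tcp_pos: [0.2641, -0.2592, 0.3502]
eef_rot: [179.0, -0.0, 179.5]
contact_force: [2.1, -0.2, 0.5]
gripper_width: 0.0717
```

Call:
carry_out(
  plan=[
    [0.02,0.034,0,0,0,0],
    [0.022,0.034,0,0,0,0.01],
    [0.022,0.034,0,0,0,0.01],
    [0.022,0.034,0,0,0,0.004],
    [0.022,0.034,-0.01,0,0,0],
    [0.022,0.034,-0.015,0,0,0],
    [0.022,0.034,-0.02,0,0,0],
    [0.02,0.02,-0.02,0,0,0],
    [0.015,0.01,-0.02,0,0,0],
    [0.005,0,0,0,0,0],
    [0,0,0,0,0,0],
    [0,0,0,0,0,0],
  ],
)

```text
time_s: 2.1
tcp_pos: [0.4543, 0.0224, 0.2663]
eef_rot: [178.9, 0.5, -178.5]
contact_force: [0.4, -0.3, -0.3]
gripper_width: 0.0721
```

```bash
python3 - <<'E'
from h import *
s=r.get_state();print(s["tcp_pos"],s["eef_rot"],s["gripper_width"],s["contact_force"])
im=r.capture("wrist")[:,:,::-1];cv2.imwrite("pics/w1.png",im)
np.savez("w1.npz",p=s["tcp_pos"],e=s["eef_rot"])
E
```

```text
[0.45433233 0.02235145 0.26629478] [ 178.85814681    0.47467351 -178.49312246] 0.07207027503406287 [ 0.36204171 -0.28462002 -0.34959107]
```

View pics/w1.png

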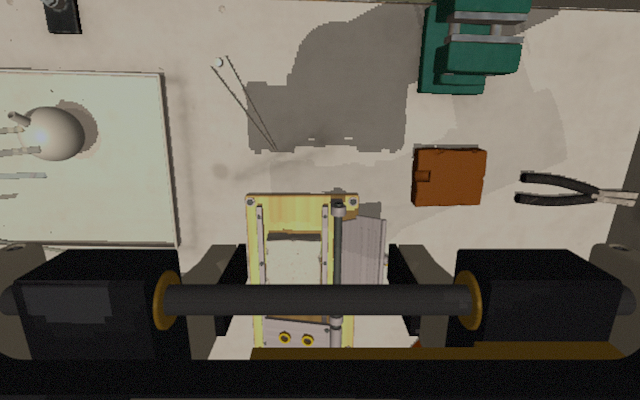

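The wrist view has the robot side at the top. The jig's near base corners are at about (247,195) and (357,195), and the mould's rear edge is near row 235. The thumb plate runs from (340,215) to (386,285). I'll crop that area.

```bash
python3 - <<'E'
import cv2
im=cv2.imread("pics/w1.png")
cv2.imwrite("pics/w1c.png",cv2.resize(im[180:290,230:400],None,fx=4.6,fy=4.6,interpolation=cv2.INTER_CUBIC))
E
```

```text
(no output)
```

View pics/w1c.png

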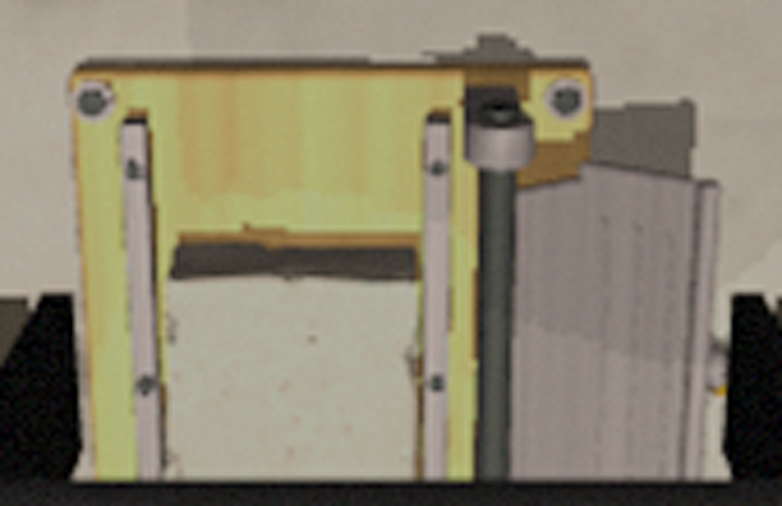

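```bash
cat >> h.py <<'E'
from scipy.spatial.transform import Rotation as Ro
def wray(uv,z,p,e):
    m=r.camera_model("wrist");f=200/np.tan(np.radians(m["fov_y"]/2));Mt=m["mount"]
    uv=np.atleast_2d(uv).astype(float)
    d=np.c_[(uv[:,0]-m["cx"])/f,(uv[:,1]-m["cy"])/f,np.ones(len(uv))]
    A=Ro.from_euler("xyz",e,degrees=True).as_matrix()
    d=d@(A@Mt[:3,:3]).T; c=p+A@Mt[:3,3]
    return c+d*((z-c[2])/d[:,2])[:,None]
def J(w,f="jig.npz"):
    j=np.load(f);return (w[:,:2]*1000-j["O"])@j["R"]
E
python3 - <<'E'
from h import *
s=np.load("w1.npz")
def g(uv,z): 
    w=wray(np.array(uv)/4.6+[230,180],z,s["p"],s["e"]);return w
for n,uv,z in [("base near (-115,-60),(-115,85)",[[75,72],[590,68]],.012),("mould rear top",[[172,281],[415,275]],.038),("mould rear foot",[[180,240],[418,238]],.012),("fence inner near (-103,-38/38)",[[149,118],[427,118]],.021),("bearing top c (-106,56)",[[500,115]],.054),("right fence far",[[160,478]],.021),("left fence inner far",[[425,478]],.021)]:
    w=g(uv,z);print(n,(w*1000).round(1).tolist(),J(w).round(1).tolist())
E
```

```text
base near (-115,-60),(-115,85) [[493.5, -60.4, 12.0], [489.4, 80.7, 12.0]] [[-114.3, -55.9], [-116.2, 85.2]]
mould rear top [[543.6, -31.7, 38.0], [540.7, 33.3, 38.0]] [[-63.7, -28.0], [-65.6, 37.0]]
mould rear foot [[542.3, -32.5, 12.0], [540.5, 34.8, 12.0]] [[-65.0, -28.8], [-65.8, 38.6]]
fence inner near (-103,-38/38) [[503.4, -39.3, 21.0], [501.9, 35.8, 21.0]] [[-104.1, -34.9], [-104.4, 40.2]]
bearing top c (-106,56) [[490.4, 52.5, 54.0]] [[-115.7, 57.0]]
right fence far [[613.2, -38.3, 21.0]] [[5.7, -35.8]]
left fence inner far [[612.1, 38.8, 21.0]] [[5.8, 41.4]]
```

The wrist view agrees on x (mould rear at about −65) and puts the lane 1.5–3 mm further left than the top view did, so I'll split the difference. Next is above the start point: jig x −82, gripper centre y 42.

Call:
carry_out(
  plan=[
    [0.012,0.003,-0.02,-0.005,0.002,-0.003],
    [0.012,0.003,-0.02,-0.005,0.002,-0.003],
    [0.012,0.003,-0.025,-0.005,0.002,-0.003],
    [0.012,0.003,-0.025,-0.005,0.002,0],
    [0.012,0.003,-0.025,0,0,0],
    [0.012,0.003,-0.02,0,0,0],
    [0.005,0.002,-0.02,0,0,0],
    [0,0,-0.01,0,0,0],
    [0,0,0,0,0,0],
    [0,0,0,0,0,0],
  ],
)

```text
time_s: 2.98
tcp_pos: [0.5368, 0.036, 0.1102]
eef_rot: [179.5, 1.5, -179.6]
contact_force: [0.0, -0.1, 0.4]
gripper_width: 0.0719
```

Call:
carry_out(
  plan=[
    [-0.006,0.0015,-0.003,-0.004,0.012,0.004],
    [-0.006,0.001,-0.003,-0.004,0.012,0.004],
    [-0.002,0.001,0,0,0,0],
    [0,0,0,0,0,0],
    [0,0,0,0,0,0],
  ],
)

```text
time_s: 3.4
tcp_pos: [0.5228, 0.0395, 0.1094]
eef_rot: [179.9, 0.4, -179.2]
contact_force: [-0.1, 0.2, -0.3]
gripper_width: 0.0718
```

```bash
python3 - <<'E'
from h import *
s=r.get_state();print(s["tcp_pos"],s["eef_rot"],s["gripper_width"],s["contact_force"])
im=r.capture("wrist")[:,:,::-1];cv2.imwrite("pics/w2.png",im)
im=r.capture("scene")[:,:,::-1];cv2.imwrite("pics/s2.png",cv2.resize(im[60:280,200:460],None,fx=3,fy=2.7))
E
```

```text
[0.52276221 0.039499   0.10940531] [ 179.85823223    0.37993737 -179.16033691] 0.07184463293737134 [-0.11812307  0.16910832 -0.26732839]
```

View pics/w2.png

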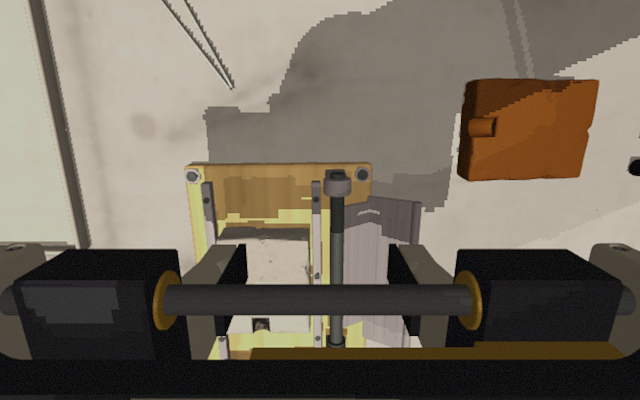

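View pics/s2.png

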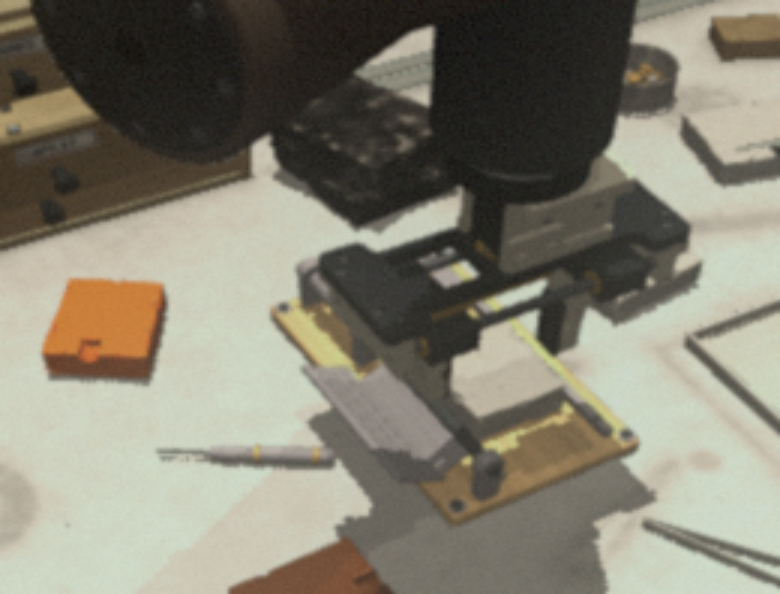

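The wrist view shows the mould's rear edge at about row 235 and the base corners at (187,165) and (371,164). The scene view shows the fingers straddling the shaft. I'll remeasure the rear edge and the lane once from this closer view.

```bash
python3 - <<'E'
import cv2
im=cv2.imread("pics/w2.png")
cv2.imwrite("pics/w2c.png",cv2.resize(im[155:265,180:430],None,fx=3.2,fy=3.2,interpolation=cv2.INTER_CUBIC))
E
```

```text
(no output)
```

View pics/w2c.png

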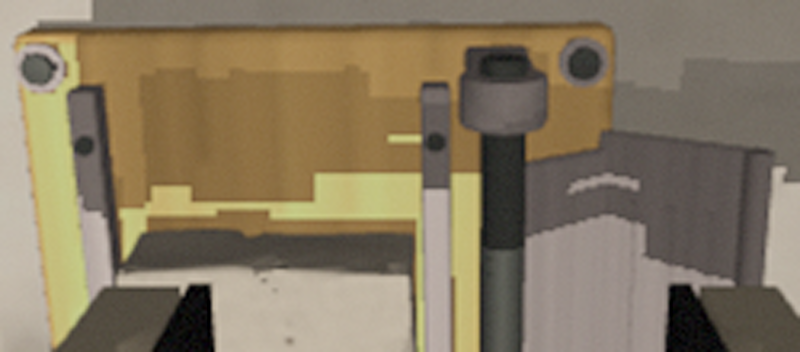

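```bash
python3 - <<'E'
from h import *
p=np.array([.52276,.03950,.10941]);e=[179.858,.380,-179.160]
m=r.camera_model("wrist")
for n,uv,z in [("base near (-115,-60),(-115,85)",[[18,35],[610,27]],.012),("mould rear top",[[120,270],[412,265]],.038),("rear foot",[[140,233],[415,234]],.012),("fence inner near (-103,-38/38)",[[103,88],[422,85]],.021),("plate near corners",[[525,162],[603,132]],.036)]:
    w=wray(np.array(uv)/3.2+[180,155],z,p,e);print(n,(w*1000).round(1).tolist(),J(w).round(1).tolist())
A=Ro.from_euler("xyz",e,degrees=True).as_matrix()
Mi=np.linalg.inv(m["mount"]);f=200/np.tan(np.radians(m["fov_y"]/2))
for t in ([-.0095,-.036,0],[.0095,-.036,0],[-.0095,.036,0],[.0095,.036,0]):
    c=Mi[:3,:3]@np.array(t)+Mi[:3,3];print(t,m["cx"]+f*c[0]/c[2],m["cy"]+f*c[1]/c[2])
E
```

```text
base near (-115,-60),(-115,85) [[493.6, -60.6, 12.0], [489.6, 80.1, 12.0]] [[-114.3, -56.1], [-116.0, 84.7]]
mould rear top [[542.5, -32.7, 38.0], [540.4, 34.0, 38.0]] [[-64.9, -28.9], [-66.0, 37.7]]
rear foot [[543.6, -34.9, 12.0], [542.9, 34.2, 12.0]] [[-63.9, -31.2], [-63.4, 37.9]]
fence inner near (-103,-38/38) [[504.0, -38.6, 21.0], [502.2, 35.7, 21.0]] [[-103.4, -34.2], [-104.0, 40.0]]
plate near corners [[516.0, 59.0, 36.0], [508.8, 76.0, 36.0]] [[-89.9, 63.1], [-96.9, 80.3]]
[-0.0095, -0.036, 0] 247.81439025402705 276.95103464971623
[0.0095, -0.036, 0] 245.62088407206062 243.28489527292058
[-0.0095, 0.036, 0] 385.8427358108743 277.00281313752885
[0.0095, 0.036, 0] 388.0521430653036 243.3384793319101
```

The fingertips project to where the picture shows them. The mould's rear is at world x ≈ 541.5, the finger front at 532. I'll make small corrections and go down.

Call:
carry_out(
  plan=[
    [0.001,0.001,-0.015,0,0.003,0],
    [0.001,0.001,-0.015,0,0.003,0],
    [0.0,0.0005,-0.015,0,0,0],
    [0,0,-0.01,0,0,0],
    [0,0,-0.003,0,0,0],
    [0,0,0,0,0,0],
  ],
)

```text
time_s: 4.0
tcp_pos: [0.527, 0.043, 0.0514]
eef_rot: [179.8, 0.3, -179.1]
contact_force: [-0.7, -0.2, -0.1]
gripper_width: 0.0717
```

Call:
carry_out(
  plan=[
    [-0.001,0,-0.006,0,0,0],
    [0,0,-0.006,0,0,0],
    [0,0,-0.005,0,0,0],
    [0,0,-0.004,0,0,0],
    [0,0,-0.002,0,0,0],
    [0,0,0,0,0,0],
  ],
)

```text
time_s: 4.5
tcp_pos: [0.5274, 0.041, 0.0294]
eef_rot: [179.9, 0.5, -179.0]
contact_force: [-1.3, 1.6, 3.3]
gripper_width: 0.0716
```

Call:
carry_out(
  plan=[
    [-0.001,0.0005,-0.003,0,0.003,0],
    [0,0.0005,-0.003,0,0.003,0],
    [0,0,-0.001,0,0,0],
    [0,0,0,0,0,0],
  ],
)

```text
time_s: 4.83
tcp_pos: [0.5275, 0.039, 0.0246]
eef_rot: [-180.0, 0.2, -179.0]
contact_force: [-1.7, 2.1, 3.4]
gripper_width: 0.0718
```

```bash
python3 - <<'E'
from h import *
s=r.get_state();print(s["tcp_pos"],s["eef_rot"],s["gripper_width"],s["contact_force"],s["moment"])
im=r.capture("wrist")[:,:,::-1];cv2.imwrite("pics/w3.png",im)
im=r.capture("scene")[:,:,::-1];cv2.imwrite("pics/s3.png",cv2.resize(im[100:280,220:440],None,fx=3.5,fy=3.3,interpolation=cv2.INTER_CUBIC))
E
```

```text
[0.52752576 0.03901482 0.02461849] [-179.95167982    0.24874428 -178.9769906 ] 0.07181088099934645 [-1.66993521  2.07864707  3.44148898] [0.84901283 0.56868029 0.14840568]
```

View pics/w3.png

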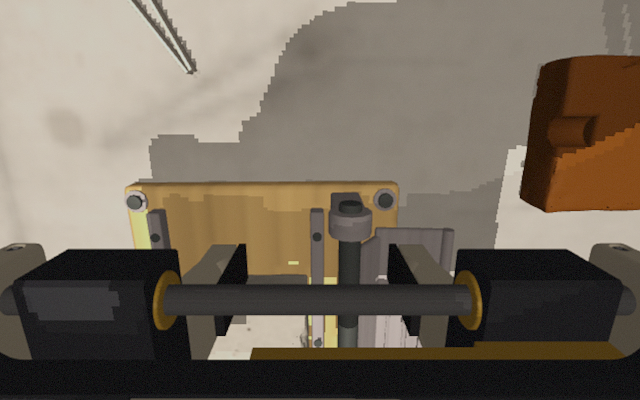

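View pics/s3.png

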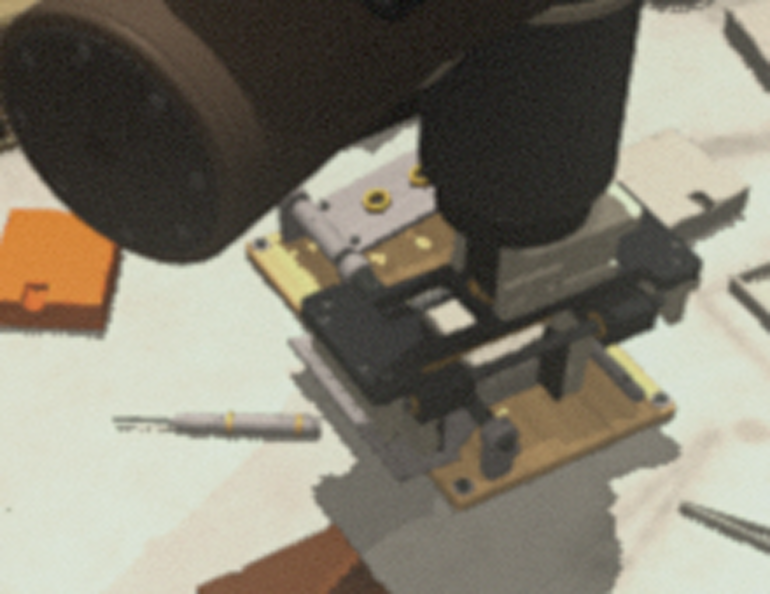

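The flap is up (scene, bushes at about (375,200)), the mould finger is behind the mould, and the plate is held at z 24.6 mm. I'll press a millimetre more and start pushing slowly.

Call:
carry_out(
  plan=[
    [0,0.001,-0.0015,0,0.002,0],
    [0.003,0.001,-0.0005,0,0,0],
    [0.006,0.001,-0.0005,0,0,0],
    [0.006,0.0005,-0.0005,0,0,0],
    [0.006,0.0005,-0.0005,0,0,0],
  ],
)

```text
time_s: 5.35
tcp_pos: [0.5381, 0.0388, 0.0217]
eef_rot: [-179.6, -0.9, -179.0]
contact_force: [-31.1, 8.1, 39.3]
gripper_width: 0.0722
```

Force rose sharply: the plate is on its bottom stop. Easing up.

Call:
carry_out(
  plan=[
    [-0.001,0,0.002,0,-0.005,0],
    [0,0,0.0005,0,-0.005,0],
    [0,0,0,0,0,0],
  ],
)

```text
time_s: 5.6
tcp_pos: [0.5368, 0.0402, 0.0253]
eef_rot: [-179.6, -0.3, -178.9]
contact_force: [-1.0, -1.5, 5.3]
gripper_width: 0.0715
```

```bash
python3 - <<'E'
from h import *
s=r.get_state();print(s["tcp_pos"],s["eef_rot"],s["gripper_width"],s["contact_force"],s["moment"])
im=r.capture("wrist")[:,:,::-1];cv2.imwrite("pics/w4.png",cv2.resize(im[160:360,100:480],None,fx=2.1,fy=2.1))
E
```

```text
[0.53684638 0.04021174 0.02528567] [-179.64001928   -0.33477119 -178.93440062] 0.071529562968769 [-0.96110352 -1.51520873  5.27086491] [-0.2325696   0.57467008  0.03380954]
```

View pics/w4.png

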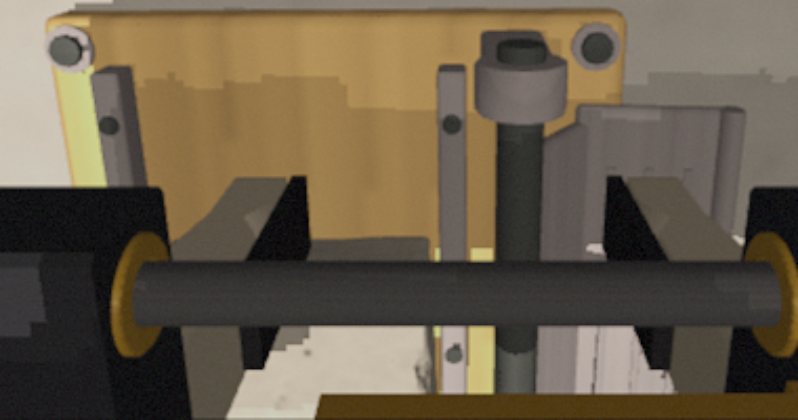

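Force is back to a light 5 N, and the finger is just behind the mould. Continuing the push with z held.

Call:
carry_out(
  plan=[
    [0.004,0,-0.0003,0,0.002,0],
    [0.006,0,0,0,0,0],
    [0.006,0,0,0,0,0],
    [0.006,0,0,0,0,0],
  ],
)

```text
time_s: 5.98
tcp_pos: [0.5521, 0.0386, 0.0241]
eef_rot: [-179.5, -1.2, -179.0]
contact_force: [-6.3, -0.0, 7.4]
gripper_width: 0.0719
```

Call:
carry_out(
  plan=[
    [0.006,0.0006,0.0004,-0.002,-0.008,0],
    [0.006,0.0006,0.0002,0,-0.006,0],
    [0.006,0.0006,0.0002,0,-0.004,0],
    [0.006,0.0006,0.0002,0,-0.004,0],
  ],
)

```text
time_s: 6.32
tcp_pos: [0.5691, 0.0385, 0.0232]
eef_rot: [-179.1, -0.8, -179.1]
contact_force: [-8.0, -0.6, 8.8]
gripper_width: 0.0719
```

Call:
carry_out(
  plan=[
    [0.006,0.0008,0.001,0.004,-0.006,0],
    [0.006,0.0008,0.0006,0.004,-0.005,0],
    [0.006,0.0008,0.0004,0.004,-0.004,0],
    [0.004,0.0006,0.0004,0.002,-0.004,0],
    [0,0,0,0,0,0],
  ],
)

```text
time_s: 6.73
tcp_pos: [0.5847, 0.0395, 0.0236]
eef_rot: [-179.7, -0.5, -179.1]
contact_force: [0.6, -1.1, 4.9]
gripper_width: 0.0722
```

```bash
python3 - <<'E'
from h import *
s=r.get_state();print(s["tcp_pos"],s["eef_rot"],s["gripper_width"],s["contact_force"],s["moment"])
im=r.capture("wrist")[:,:,::-1];cv2.imwrite("pics/w5.png",cv2.resize(im[100:360,100:480],None,fx=2.1,fy=2.1))
im=r.capture("scene")[:,:,::-1];cv2.imwrite("pics/s5.png",cv2.resize(im[100:280,220:440],None,fx=3.5,fy=3.3,interpolation=cv2.INTER_CUBIC))
E
```

```text
[0.58473229 0.03951957 0.02359903] [-179.68961351   -0.4878413  -179.1122271 ] 0.0721861033509272 [ 0.61064312 -1.06456864  4.93343602] [ 0.18119868 -0.0684823   0.05688125]
```

View pics/w5.png

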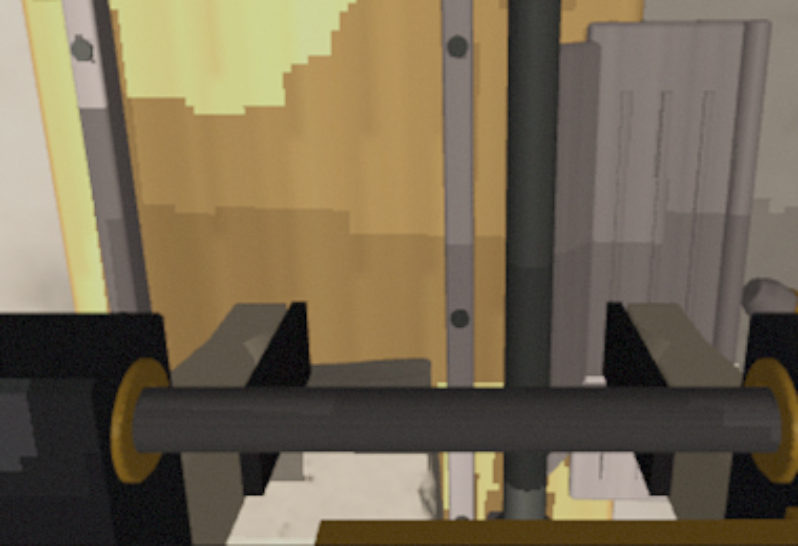

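View pics/s5.png

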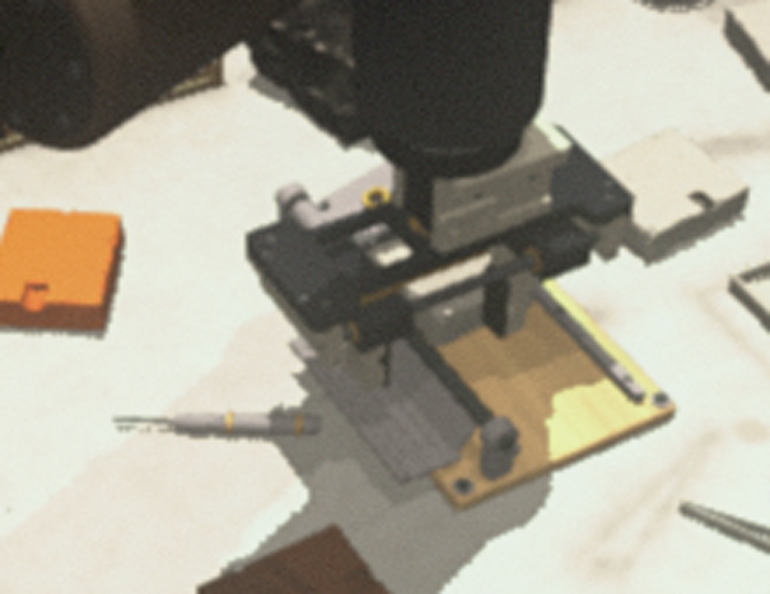

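The mould moves straight with the flap up. About 39 mm remain, and the thumb finger stays well above the pin vice end.

Call:
carry_out(
  plan=[
    [0.006,0.0008,0.0004,0.003,-0.006,0],
    [0.006,0.0008,0.0006,0.003,-0.005,0],
    [0.006,0.0008,0.0005,0.003,-0.004,0],
    [0.005,0.0006,0.0005,0.002,-0.004,0],
  ],
)

```text
time_s: 7.17
tcp_pos: [0.6016, 0.041, 0.0239]
eef_rot: [179.8, -0.1, -179.1]
contact_force: [-7.0, -1.1, 6.1]
gripper_width: 0.0721
```

Call:
carry_out(
  plan=[
    [0.006,0,0.0004,0.001,-0.004,0],
    [0.005,0,0.0005,0.001,-0.004,0],
    [0.004,0,0.0005,0,-0.004,0],
  ],
)

```text
time_s: 7.42
tcp_pos: [0.6123, 0.0399, 0.0239]
eef_rot: [179.8, 0.1, -179.2]
contact_force: [-5.5, -0.2, 5.3]
gripper_width: 0.0714
```

Call:
carry_out(
  plan=[
    [0.004,0.0004,0.0004,0.001,-0.003,0],
    [0.003,0.0004,0.0004,0.001,-0.003,0],
  ],
)

```text
time_s: 7.58
tcp_pos: [0.6158, 0.0398, 0.0237]
eef_rot: [179.8, 0.0, -179.2]
contact_force: [-7.4, -0.7, 7.2]
gripper_width: 0.072
```

Call:
carry_out(
  plan=[
    [0.004,0.0004,0.0004,0.001,-0.003,0],
    [0.003,0.0004,0.0004,0.001,-0.003,0],
  ],
)

```text
time_s: 7.75
tcp_pos: [0.619, 0.0396, 0.0236]
eef_rot: [179.8, -0.1, -179.3]
contact_force: [-6.8, -0.5, 8.1]
gripper_width: 0.0721
```

```bash
python3 - <<'E'
from h import *
s=r.get_state();print(s["tcp_pos"],s["eef_rot"],s["gripper_width"],s["contact_force"],s["moment"])
im=r.capture("wrist")[:,:,::-1];cv2.imwrite("pics/w6.png",cv2.resize(im[100:360,100:480],None,fx=2.1,fy=2.1))
im=r.capture("scene")[:,:,::-1];cv2.imwrite("pics/s6.png",cv2.resize(im[100:280,220:440],None,fx=3.5,fy=3.3,interpolation=cv2.INTER_CUBIC))
E
```

```text
[0.61903873 0.03958438 0.02359643] [ 1.79802711e+02 -9.79334622e-02 -1.79259311e+02] 0.07206379867263776 [-6.8090178  -0.50555737  8.12550571] [0.099861   2.67604698 0.14291755]
```

View pics/w6.png

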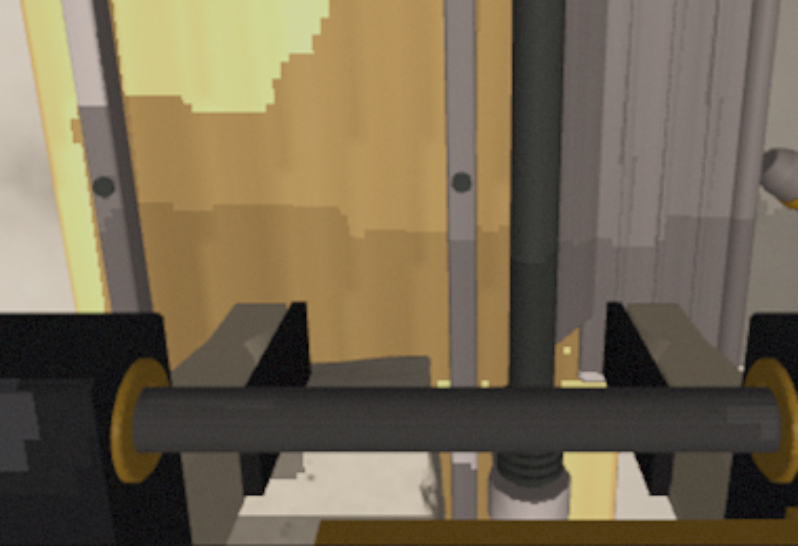

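View pics/s6.png

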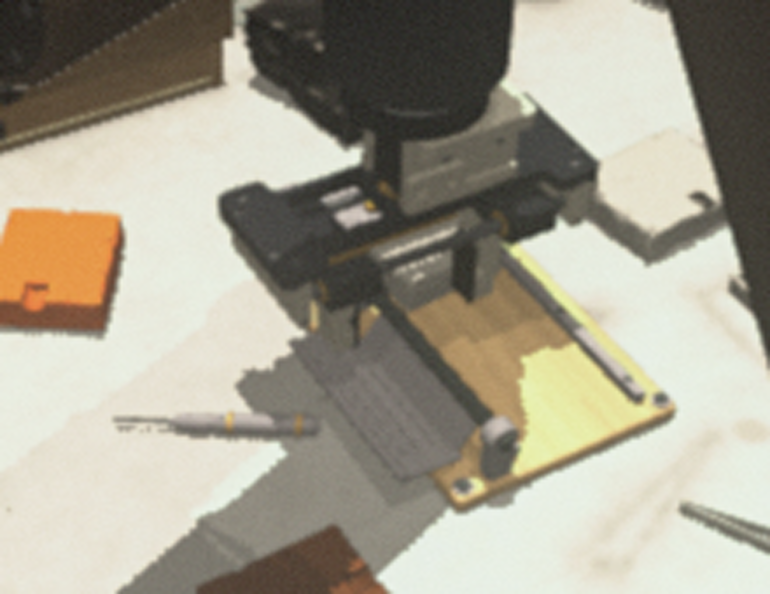

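Call:
carry_out(
  plan=[
    [0.004,0.0004,0.0004,0.001,-0.003,0],
    [0.003,0.0004,0.0004,0.001,-0.003,0],
  ],
)

```text
time_s: 8.02
tcp_pos: [0.62, 0.0393, 0.0232]
eef_rot: [179.8, -0.4, -179.4]
contact_force: [-11.1, 1.6, 10.8]
gripper_width: 0.0717
```

Call:
carry_out(
  plan=[
    [0.003,0.0006,0.0012,0.001,-0.005,0],
    [0.004,0.0006,0.0008,0.001,-0.005,0],
    [0.004,0.0006,0.0006,0,-0.005,0],
  ],
)

```text
time_s: 8.27
tcp_pos: [0.6202, 0.0393, 0.0231]
eef_rot: [179.9, -0.7, -179.5]
contact_force: [-13.6, 0.2, 13.0]
gripper_width: 0.0716
```

It stalls at x 0.620 with 13 N. That may be the stop, 3 mm earlier than computed, so I'll check the mould's rear edge before trusting it.

```bash
python3 - <<'E'
from h import *
s=r.get_state();print(s["tcp_pos"],s["eef_rot"],s["gripper_width"],s["contact_force"],s["moment"])
im=r.capture("wrist")[:,:,::-1];cv2.imwrite("pics/w7f.png",im);cv2.imwrite("pics/w7.png",cv2.resize(im[230:350,180:420],None,fx=3.3,fy=3.3,interpolation=cv2.INTER_CUBIC))
im=r.capture("top")[:,:,::-1];cv2.imwrite("pics/t7.png",cv2.resize(im[90:260,260:460],None,fx=3.5,fy=3.5,interpolation=cv2.INTER_CUBIC))
E
```

```text
[0.62017363 0.03925902 0.023089  ] [ 179.8735281    -0.70691337 -179.53021094] 0.07161953711053304 [-13.5715929    0.15834398  12.95155387] [0.08885653 4.94417724 0.0175645 ]
```

View pics/w7.png

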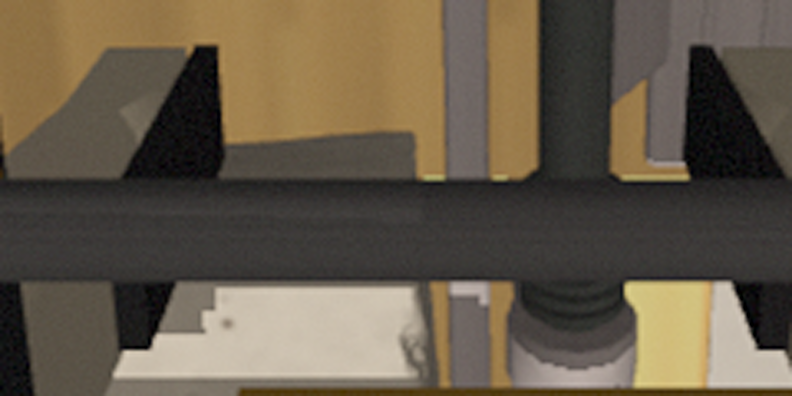

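View pics/t7.png

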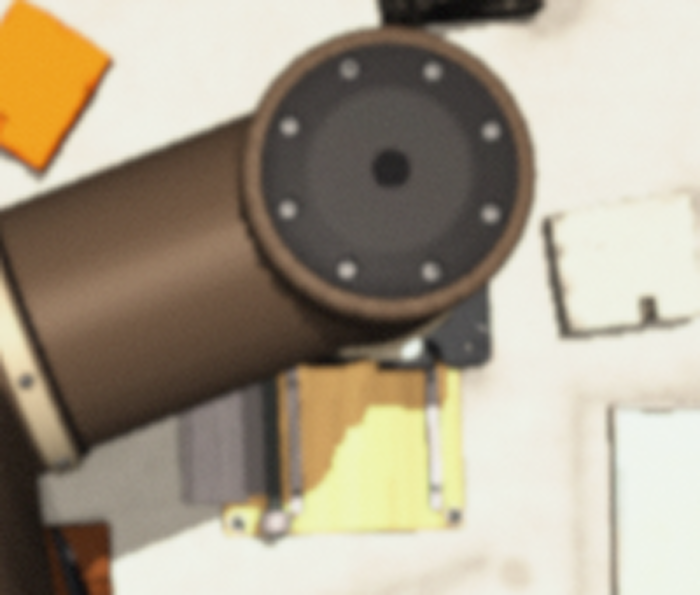

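```bash
python3 - <<'E'
from h import *
p=np.array([.62017,.03926,.02309]);e=[179.874,-.707,-179.530]
g=lambda uv,z:wray(np.array(uv)/3.3+[180,230],z,p,e)
for n,uv,z in [("rear foot",[[222,145],[413,133]],.012),("left fence inner",[[446,0],[447,380]],.021),("left mould top edge",[[417,285],[432,385]],.038),("plate far end (27)",[[650,160],[685,162]],.022),("finger tip front corner",[[222,165]],.023)]:
    w=g(uv,z);print(n,(w*1000).round(1).tolist(),J(w).round(1).tolist())
E
```

```text
rear foot [[634.0, 0.7, 12.0], [631.5, 32.9, 12.0]] [[27.1, 3.0], [25.1, 35.2]]
left fence inner [[604.3, 38.3, 21.0], [673.3, 38.9, 21.0]] [[-1.9, 41.0], [67.0, 40.5]]
left mould top edge [[643.0, 34.3, 38.0], [660.6, 36.6, 38.0]] [[36.7, 36.4], [54.3, 38.4]]
plate far end (27) [[630.8, 71.0, 22.0], [631.1, 76.6, 22.0]] [[25.1, 73.3], [25.5, 78.9]]
finger tip front corner [[631.7, 3.0, 23.0]] [[24.8, 5.3]]
```

The rear edge's middle is at about home, but the edge is skewed by about 3° with the left rear lagging. That is the most yaw the lane clearance allows. The right front corner is on the stop, so the mould is not yet square. I'll back off a little and narrow the fingers so the mould finger can push on the left half. The plate stays held.

Call:
carry_out(
  plan=[
    [-0.005,0,0.0003,0,0.004,0.003],
    [-0.004,0,0,0,0.003,0.003],
    [0,0,0,0,0,0],
  ],
)

```text
time_s: 8.62
tcp_pos: [0.6144, 0.0403, 0.025]
eef_rot: [179.8, -0.8, -179.1]
contact_force: [-4.6, -0.0, 4.6]
gripper_width: 0.0715
```

Call:
carry_out(
  plan=[
    [0,0.002,-0.0004,0,0,0],
    [0,0.003,-0.0002,0,0,0],
    [0,0.003,0,0,0,0],
    [0,0.001,0,0,0,0],
  ],
  fingers=-0.36,
)

```text
time_s: 8.95
tcp_pos: [0.6142, 0.0468, 0.0259]
eef_rot: [-180.0, -0.9, -179.0]
contact_force: [-1.7, -3.3, 5.6]
gripper_width: 0.06
```

Call:
carry_out(
  plan=[
    [0,0.002,-0.0012,0,0.003,0],
    [0,0.003,-0.0008,0,0.003,0],
    [0,0.003,-0.0005,0,0.003,0],
    [0,0.001,-0.0003,0,0,0],
  ],
  fingers=-0.07,
)

```text
time_s: 9.28
tcp_pos: [0.6142, 0.0525, 0.025]
eef_rot: [-179.7, -1.5, -179.0]
contact_force: [-1.7, -4.0, 7.4]
gripper_width: 0.047
```

```bash
python3 - <<'E'
from h import *
s=r.get_state();print(s["tcp_pos"],s["eef_rot"],s["gripper_width"],s["contact_force"],s["moment"])
im=r.capture("wrist")[:,:,::-1];cv2.imwrite("pics/w8f.png",im);cv2.imwrite("pics/w8.png",cv2.resize(im[200:350,150:450],None,fx=2.6,fy=2.6,interpolation=cv2.INTER_CUBIC))
im=r.capture("scene")[:,:,::-1];cv2.imwrite("pics/s8.png",cv2.resize(im[100:280,220:440],None,fx=3.5,fy=3.3,interpolation=cv2.INTER_CUBIC))
E
```

```text
[0.61419788 0.05250007 0.02495365] [-179.7411396    -1.48734416 -179.00229645] 0.04696043142385689 [-1.74316832 -4.00137085  7.36719425] [-1.00300156  0.71866938  0.09055412]
```

View pics/w8.png

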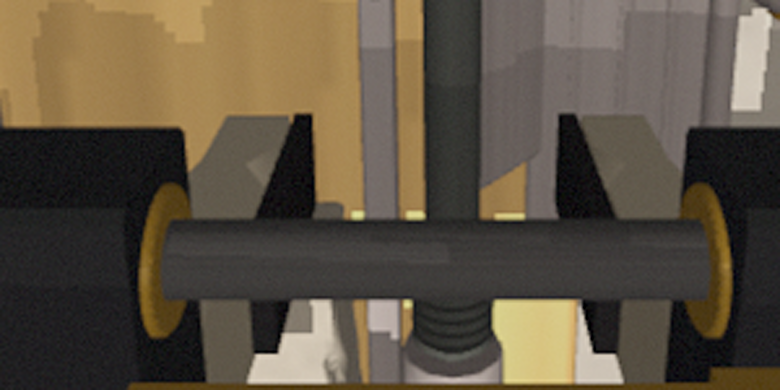

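View pics/s8.png

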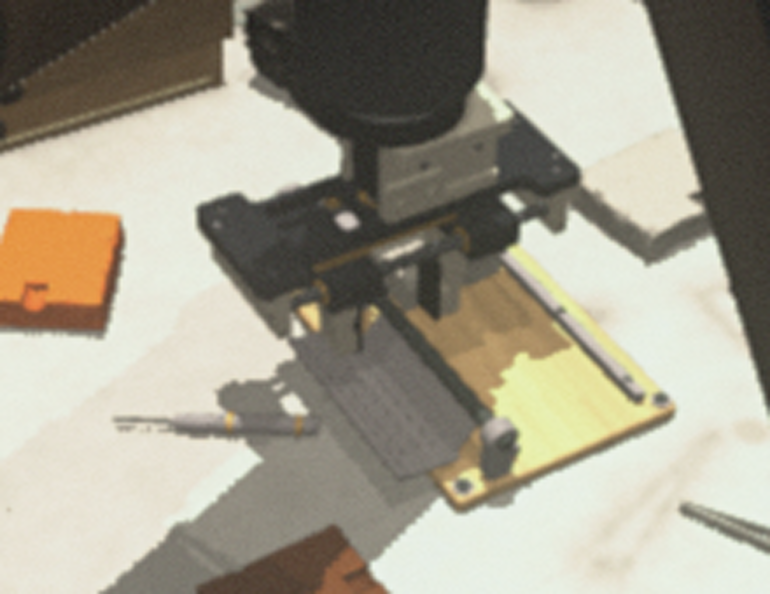

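The mould finger is now behind the mould's left half and the plate is still held. Straighten the pitch and push again.

Call:
carry_out(
  plan=[
    [0,0,-0.0006,0.002,-0.012,0],
    [0.003,0,-0.0002,0.002,-0.01,0],
    [0.004,0,0.0002,0,-0.004,0],
    [0.004,0,0.0004,0,-0.004,0],
  ],
)

```text
time_s: 9.72
tcp_pos: [0.6187, 0.0512, 0.0234]
eef_rot: [-179.8, -0.4, -179.1]
contact_force: [-19.4, 6.9, 13.8]
gripper_width: 0.0466
```

Call:
carry_out(
  plan=[
    [0.003,0.001,0.001,0,-0.004,0],
    [0.004,0.001,0.0006,0,-0.004,0],
    [0.004,0.0005,0.0004,0,-0.004,0],
  ],
)

```text
time_s: 9.97
tcp_pos: [0.6189, 0.0512, 0.0231]
eef_rot: [-179.6, -0.9, -179.3]
contact_force: [-13.2, 0.8, 14.0]
gripper_width: 0.047
```

```bash
python3 - <<'E'
from h import *
s=r.get_state();print(s["tcp_pos"],s["eef_rot"],s["gripper_width"],s["contact_force"],s["moment"])
im=r.capture("wrist")[:,:,::-1];cv2.imwrite("pics/w9f.png",im);cv2.imwrite("pics/w9.png",cv2.resize(im[200:360,150:450],None,fx=2.6,fy=2.6,interpolation=cv2.INTER_CUBIC))
E
```

```text
[0.61889703 0.05121299 0.02312876] [-179.57080254   -0.89820227 -179.26494453] 0.04698102045917234 [-13.22544238   0.80299307  13.9759959 ] [ 0.32892719  5.20367485 -0.07952546]
```

View pics/w9.png

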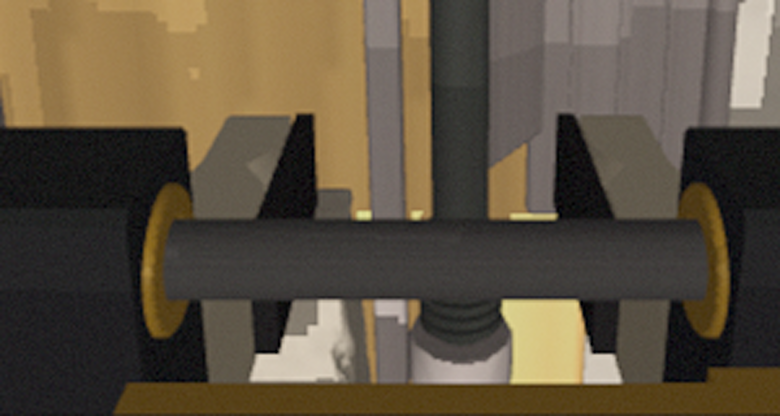

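The moment about z is nearly zero, so most of that 13 N is friction of the thumb finger on the bottomed plate, not the mould. I'll lift to about 25 mm, then push.

Call:
carry_out(
  plan=[
    [0,0.001,0.002,0.002,-0.006,0],
    [0.001,0.0005,0.001,0.002,-0.006,0],
    [0.002,0.0,0.0005,0.002,-0.004,0],
  ],
)

```text
time_s: 10.27
tcp_pos: [0.6195, 0.0528, 0.0258]
eef_rot: [-179.9, -0.3, -179.3]
contact_force: [-9.4, 2.7, 5.3]
gripper_width: 0.0472
```

Call:
carry_out(
  plan=[
    [0.005,0,0.0002,0,-0.005,0],
    [0.006,0,0.0004,0,-0.005,0],
    [0.006,0,0.0004,0,-0.005,0],
  ],
)

```text
time_s: 10.52
tcp_pos: [0.62, 0.0511, 0.0237]
eef_rot: [-179.7, -1.1, -179.6]
contact_force: [-20.4, 6.2, 16.8]
gripper_width: 0.0475
```

```bash
python3 - <<'E'
from h import *
s=r.get_state();print(s["tcp_pos"],s["eef_rot"],s["gripper_width"],s["contact_force"],s["moment"])
E
```

```text
[0.61997718 0.05108596 0.02370058] [-179.66678717   -1.0673906  -179.62427151] 0.0474754865928919 [-20.3773801    6.21346618  16.83273281] [ 2.06809494  7.7151195  -0.4469267 ]
```

Both the force and the moment now show the mould finger loaded. I'll back off 15 mm, still holding the plate, and look at the rear edge.

Call:
carry_out(
  plan=[
    [-0.006,0.001,0.0006,0,0.002,0.003],
    [-0.006,0.0005,0.0004,0,0.002,0.003],
    [-0.006,0,-0.0002,0,0,0.003],
    [-0.003,0,0,0,0,0],
    [0,0,0,0,0,0],
  ],
)

```text
time_s: 10.93
tcp_pos: [0.6068, 0.055, 0.0278]
eef_rot: [-179.9, -0.5, -179.0]
contact_force: [-2.8, -0.9, 3.8]
gripper_width: 0.0467
```

```bash
python3 - <<'E'
from h import *
s=r.get_state();print(s["tcp_pos"],s["eef_rot"],s["gripper_width"],s["contact_force"],s["moment"])
np.savez("w10.npz",p=s["tcp_pos"],e=s["eef_rot"])
im=r.capture("wrist")[:,:,::-1];cv2.imwrite("pics/w10f.png",im);cv2.imwrite("pics/w10.png",cv2.resize(im[200:360,150:450],None,fx=2.6,fy=2.6,interpolation=cv2.INTER_CUBIC))
im=r.capture("scene")[:,:,::-1];cv2.imwrite("pics/s10.png",cv2.resize(im[100:280,220:440],None,fx=3.5,fy=3.3,interpolation=cv2.INTER_CUBIC))
E
```

```text
[0.60677492 0.05501368 0.02776383] [-179.86079609   -0.45060512 -178.9712488 ] 0.04669327559099665 [-2.81829407 -0.93057224  3.78114366] [0.01181066 0.86081829 0.12614319]
```

View pics/w10.png

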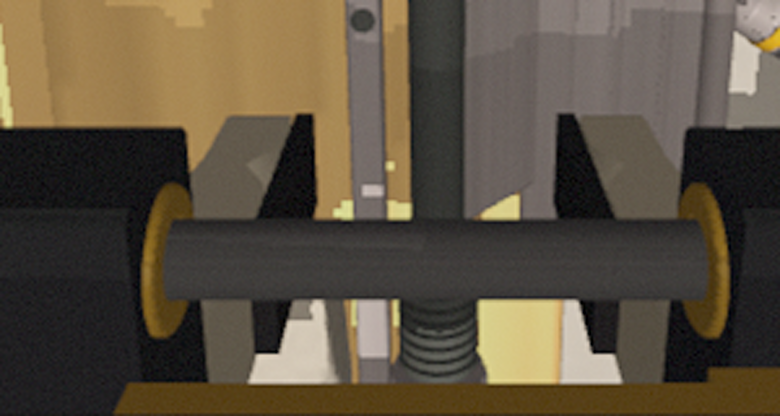

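View pics/s10.png

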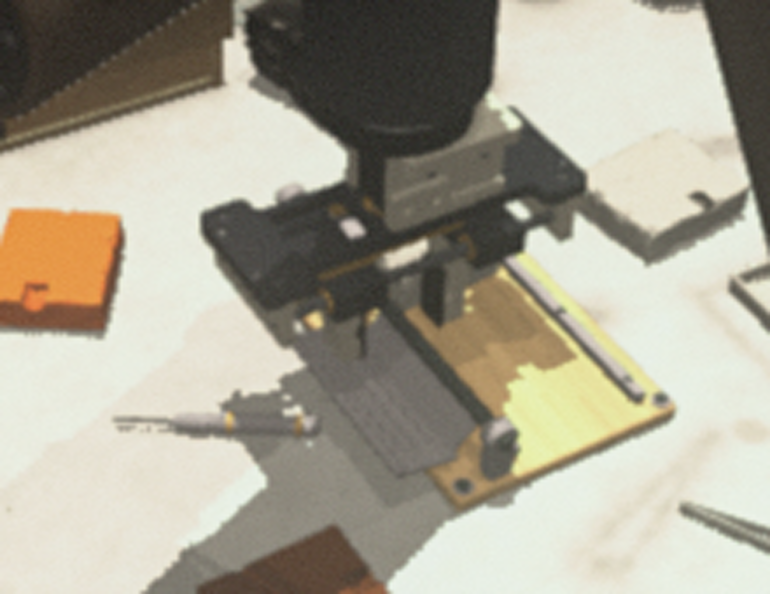

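```bash
python3 - <<'E'
from h import *
m=r.camera_model("wrist");f=200/np.tan(np.radians(m["fov_y"]/2));Mt=m["mount"]
A=Ro.from_euler("xyz",[180,0,-179.1],degrees=True).as_matrix()
for x in (.607,.6,.595,.59,.585,.58,.57):
    p=np.array([x,.045,.025]);R=A@Mt[:3,:3];c=p+A@Mt[:3,3]
    o=[]
    for X in ([.632,0,.012],[.632,0,.038]):
        q=R.T@(np.array(X)-c);o.append((m["cx"]+f*q[0]/q[2],m["cy"]+f*q[1]/q[2]))
    print(x,np.round(o,0).tolist())
E
```

```text
0.607 [[237.0, 289.0], [226.0, 316.0]]
0.6 [[238.0, 300.0], [226.0, 328.0]]
0.595 [[238.0, 307.0], [227.0, 337.0]]
0.59 [[239.0, 315.0], [228.0, 345.0]]
0.585 [[239.0, 322.0], [228.0, 353.0]]
0.58 [[240.0, 329.0], [229.0, 361.0]]
0.57 [[241.0, 343.0], [230.0, 377.0]]
```

Call:
carry_out(
  plan=[
    [-0.006,-0.003,-0.002,0,-0.003,0],
    [-0.006,-0.004,-0.001,0,-0.003,0],
    [-0.005,-0.004,-0.0005,0,-0.002,0],
    [0,-0.003,0,0,0,0],
    [0,0,0,0,0,0],
  ],
  fingers=-0.6,
)

```text
time_s: 11.45
tcp_pos: [0.5937, 0.0412, 0.0251]
eef_rot: [-179.9, 0.4, -178.9]
contact_force: [2.4, -4.5, 7.1]
gripper_width: 0.0691
```

```bash
python3 - <<'E'
from h import *
s=r.get_state();print(s["tcp_pos"],s["eef_rot"],s["gripper_width"],s["contact_force"],s["moment"])
np.savez("w11.npz",p=s["tcp_pos"],e=s["eef_rot"])
im=r.capture("wrist")[:,:,::-1];cv2.imwrite("pics/w11f.png",im);cv2.imwrite("pics/w11.png",cv2.resize(im[240:360,180:420],None,fx=3.3,fy=3.3,interpolation=cv2.INTER_CUBIC))
E
```

```text
[0.59368713 0.04124416 0.0250556 ] [-179.94484197    0.43991716 -178.93060853] 0.06911851895438635 [ 2.42139281 -4.51949302  7.11224249] [-1.29419729 -1.08452705 -0.06838941]
```

View pics/w11.png

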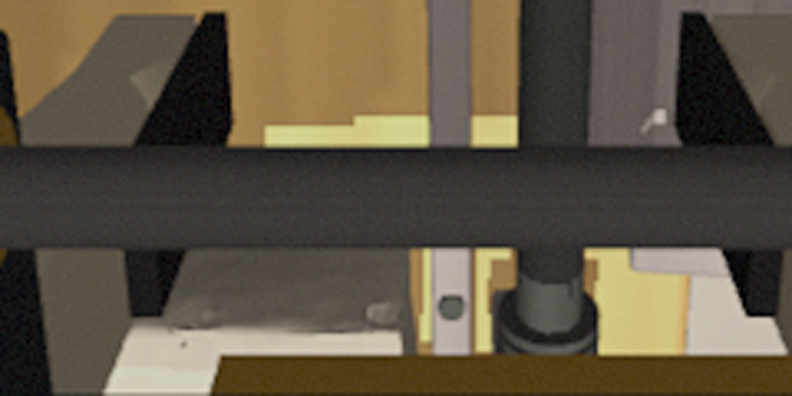

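```bash
python3 - <<'E'
from h import *
s=np.load("w11.npz")
g=lambda uv,z:wray(np.array(uv)/3.3+[180,240],z,s["p"],s["e"])
for n,uv,z in [("rear top",[[140,322],[270,331],[400,333]],.038),("plate far end 27",[[633,268],[730,276]],.022),("left fence inner",[[429,20],[431,350]],.021),("mould left rear corner",[[400,333]],.038)]:
    w=g(uv,z);print(n,(w*1000).round(1).tolist(),J(w).round(1).tolist())
E
```

```text
rear top [[631.5, -6.1, 38.0], [632.8, 13.9, 38.0], [632.7, 34.0, 38.0]] [[24.5, -3.8], [26.1, 16.2], [26.4, 36.3]]
plate far end 27 [[631.9, 72.5, 22.0], [633.2, 89.0, 22.0]] [[26.2, 74.8], [27.7, 91.3]]
left fence inner [[587.6, 37.6, 21.0], [650.0, 38.7, 21.0]] [[-18.7, 40.6], [43.8, 40.7]]
mould left rear corner [[632.7, 34.0, 38.0]] [[26.4, 36.3]]
```

The rear edge is now at about jig x 26 on the left and 24.5–25 near the middle, so it was slightly over-turned the other way. I'll finish with a centred push, finger face at y≈0, and a lighter plate force.

Call:
carry_out(
  plan=[
    [0.002,0.002,0,0,0.002,-0.001],
    [0.005,0.002,0.0002,0,-0.002,0],
    [0.006,0.001,0.0003,0,-0.003,0],
    [0.006,0.0008,0.0004,0,-0.004,0],
    [0.004,0.0006,0.0004,0,-0.004,0],
  ],
  fingers=-0.6,
)

```text
time_s: 11.92
tcp_pos: [0.6031, 0.0398, 0.0231]
eef_rot: [-179.4, -0.5, -179.2]
contact_force: [-5.0, -0.6, 6.2]
gripper_width: 0.0702
```

Call:
carry_out(
  plan=[
    [0,0.003,0.0015,0.004,-0.004,0.001],
    [0.003,0.003,0.001,0.003,-0.003,0.001],
    [0.005,0.002,0.0006,0.002,-0.004,0.001],
    [0.005,0.001,0.0006,0,-0.004,0],
  ],
)

```text
time_s: 12.25
tcp_pos: [0.6078, 0.0426, 0.0247]
eef_rot: [-179.4, -0.7, -179.1]
contact_force: [-4.6, -0.5, 4.1]
gripper_width: 0.07
```

Call:
carry_out(
  plan=[
    [0.005,0.002,0.0008,0.005,-0.006,0.001],
    [0.005,0.002,0.0008,0.004,-0.006,0.001],
    [0.005,0.001,0.0008,0.002,-0.005,0.001],
    [0.005,0.001,0.0008,0,-0.005,0.001],
  ],
)

```text
time_s: 12.58
tcp_pos: [0.6155, 0.0434, 0.0235]
eef_rot: [-179.6, -0.9, -179.0]
contact_force: [-4.4, -1.2, 5.0]
gripper_width: 0.0701
```

```bash
python3 - <<'E'
from h import *
s=r.get_state();print(s["tcp_pos"],s["eef_rot"],s["gripper_width"],s["contact_force"],s["moment"])
E
```

```text
[0.61553425 0.04338026 0.02351834] [-179.61533899   -0.88917571 -178.97125438] 0.07011741248407533 [-4.4202654  -1.19267888  5.00711612] [-0.00720108  1.54041802  0.15449478]
```

Call:
carry_out(
  plan=[
    [0.001,0.001,0.002,0.003,-0.01,0],
    [0.004,0.001,0.001,0.002,-0.008,0],
    [0.005,0.001,0.0008,0,-0.006,0],
    [0.006,0.0005,0.0008,0,-0.006,0],
  ],
)

```text
time_s: 12.92
tcp_pos: [0.6209, 0.0442, 0.0246]
eef_rot: [-179.7, -0.3, -179.2]
contact_force: [-26.2, 8.5, 18.7]
gripper_width: 0.0703
```

```bash
python3 - <<'E'
from h import *
s=r.get_state();print(s["tcp_pos"],s["eef_rot"],s["gripper_width"],s["contact_force"],s["moment"])
E
```

```text
[0.62087433 0.04415648 0.02456099] [-179.65984134   -0.30530032 -179.2020051 ] 0.07025188528840058 [-26.245426     8.48657817  18.67319337] [ 2.31720716  9.60434678 -0.79303038]
```

The mould finger now carries about 17 N at x 620.9, so the mould is on the stop. Back off, plate still held, and check that it is square.

Call:
carry_out(
  plan=[
    [0.001,0,0.0008,0,-0.003,0],
    [-0.005,0.001,0.0006,0,0.002,0],
    [-0.006,0.001,0,0,0.002,0],
    [-0.006,0,-0.0003,0,0.002,0],
    [-0.006,0,-0.0005,0,0.002,0],
    [-0.004,0,-0.0005,0,0.002,0],
    [0,0,-0.0005,0,0,0],
  ],
)

```text
time_s: 13.5
tcp_pos: [0.5973, 0.0477, 0.0265]
eef_rot: [-179.8, -0.2, -179.2]
contact_force: [2.0, -1.4, 5.0]
gripper_width: 0.0701
```

```bash
python3 - <<'E'
from h import *
s=r.get_state();print(s["tcp_pos"],s["eef_rot"],s["gripper_width"],s["contact_force"],s["moment"])
np.savez("w12.npz",p=s["tcp_pos"],e=s["eef_rot"])
im=r.capture("wrist")[:,:,::-1];cv2.imwrite("pics/w12f.png",im);cv2.imwrite("pics/w12.png",cv2.resize(im[240:360,180:420],None,fx=3.3,fy=3.3,interpolation=cv2.INTER_CUBIC))
E
```

```text
[0.59728603 0.04774259 0.0264788 ] [-179.79956023   -0.19856135 -179.19789844] 0.07007480621443488 [ 1.99075939 -1.38140668  5.02595347] [-0.52817313 -0.76705535 -0.09351571]
```

View pics/w12.png

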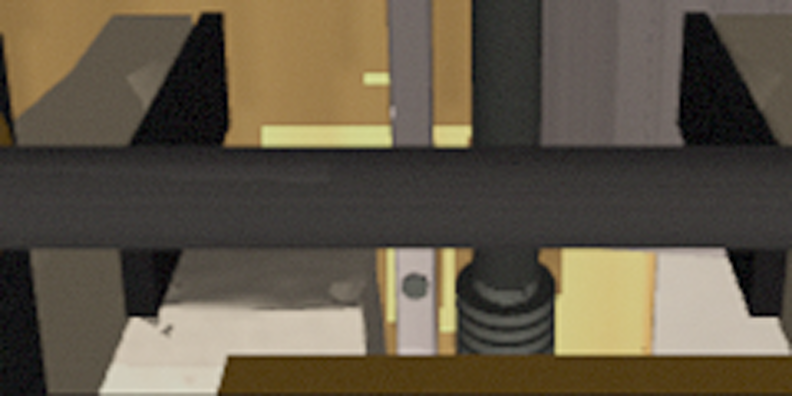

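```bash
python3 - <<'E'
from h import *
s=np.load("w12.npz")
g=lambda uv,z:wray(np.array(uv)/3.3+[180,240],z,s["p"],s["e"])
for n,uv,z in [("rear top",[[170,305],[270,311],[360,308]],.038),("left fence inner",[[389,20],[397,350]],.021),("mould left top edge",[[361,310],[367,352]],.038)]:
    w=g(uv,z);print(n,(w*1000).round(1).tolist(),J(w).round(1).tolist())
E
```

```text
rear top [[632.7, 4.7, 38.0], [633.5, 20.2, 38.0], [632.8, 34.1, 38.0]] [[25.9, 7.0], [27.0, 22.4], [26.4, 36.4]]
left fence inner [[591.9, 37.7, 21.0], [654.3, 39.0, 21.0]] [[-14.4, 40.6], [48.1, 40.9]]
mould left top edge [[633.1, 34.3, 38.0], [640.9, 35.1, 38.0]] [[26.8, 36.5], [34.6, 37.3]]
```

The rear edge is at jig x 26–27 and square (home is 26), so the mould is home. Release the plate gently, straight up.

Call:
carry_out(
  plan=[
    [0,0,0.003,0,0,0],
    [0,0,0.004,0,0,0],
    [0,0,0.006,0,0,0],
    [0,0,0.008,0,0,0],
    [0,0,0.012,0,0,0],
    [0,0,0.02,0,0,0],
    [0,0,0.03,0,0,0],
    [0,0,0.035,0,0,0],
    [-0.02,0,0.035,0,0,0],
    [-0.03,0,0.02,0,0,0],
    [-0.035,0,0.01,0,0,0],
    [-0.035,0,0,0,0,0],
  ],
)

```text
time_s: 14.55
tcp_pos: [0.4658, 0.0437, 0.2122]
eef_rot: [-179.3, -1.8, -179.4]
contact_force: [0.6, 1.0, 1.2]
gripper_width: 0.07
```

Call:
carry_out(
  plan=[
    [-0.035,-0.02,0.02,0,0,0],
    [-0.035,-0.035,0.015,0,0,0],
    [-0.02,-0.035,0,0,0,0],
    [0,-0.04,0,0,0,0],
    [0,-0.04,0,0,0,0],
    [0,-0.04,0,0,0,0],
    [0,-0.04,0,0,0,0],
    [0,-0.02,0,0,0,0],
    [0,0,0,0,0,0],
  ],
)

```text
time_s: 15.3
tcp_pos: [0.3685, -0.2263, 0.2483]
eef_rot: [-179.5, -1.7, -178.9]
contact_force: [0.4, -0.1, -0.4]
gripper_width: 0.0701
```

```bash
python3 - <<'E'
from h import *
s=r.get_state();print(s["time_s"],s["tcp_pos"],s["eef_rot"],s["contact_force"])
a=r.capture("top")[:,:,::-1];cv2.imwrite("pics/t13f.png",a);cv2.imwrite("pics/t13.png",cv2.resize(a[115:255,295:405],None,fx=4,fy=4,interpolation=cv2.INTER_CUBIC))
im=r.capture("scene")[:,:,::-1];cv2.imwrite("pics/s13.png",cv2.resize(im[130:270,240:430],None,fx=4.2,fy=4.2,interpolation=cv2.INTER_CUBIC))
E
```

```text
15.3 [ 0.36849587 -0.2263396   0.24825785] [-179.53038707   -1.70430963 -178.87259319] [ 0.37430812 -0.1111513  -0.38834693]
```

View pics/t13.png

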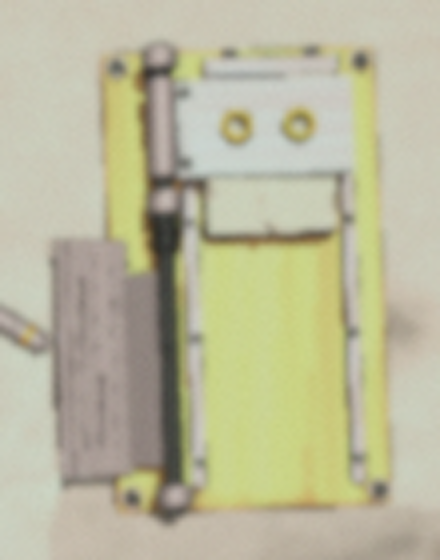

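View pics/s13.png

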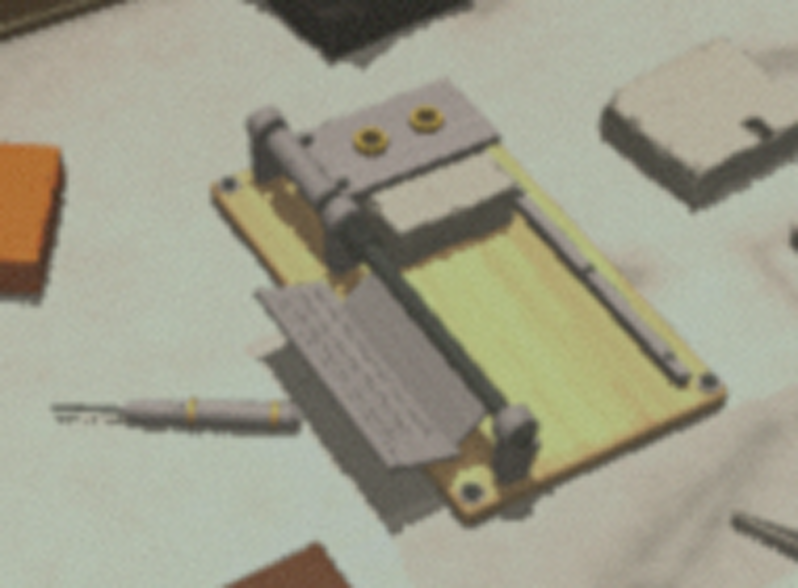

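The flap lies flat on the mould and its rear part shows, with its rear edge at crop (207,236)–(333,234). The pin vice, spares and tweezers look unmoved. One last numeric check.

```bash
python3 - <<'E'
from h import *
o=np.array([295,115])
print(J(ray("top",np.array([[207,237],[270,237],[333,234]])/4+o,.038)).round(1))
a=cv2.imread("pics/top0.png").astype(int);b=cv2.imread("pics/t13f.png").astype(int)
d=(abs(a-b).max(2)>60).astype(np.uint8);n,_,st,_=cv2.connectedComponentsWithStats(d)
print([s.tolist() for s in st[1:] if s[4]>25])
E
```

```text
[[ 24.3  35.1]
 [ 23.6   2.8]
 [ 24.4 -29.6]]
[[347, 133, 32, 3, 59], [347, 159, 32, 12, 144], [345, 170, 32, 6, 82], [362, 178, 7, 7, 49], [345, 181, 33, 39, 124], [331, 303, 309, 97, 13419], [608, 376, 32, 20, 517], [600, 395, 13, 5, 60]]
```

Top view gives 24 and wrist 26–27. One top pixel is 2 mm, so I'll settle it with a relative sub-pixel measurement: rear edge to flap edge should be 30 mm, and base near edge to rear edge should be 141 mm.

```bash
python3 - <<'E'
from h import *
jz=np.load("jig.npz");R,O=jz["R"],jz["O"]
ims=[r.capture("top").astype(float) for _ in range(4)]
im=np.mean(ims,0);cv2.imwrite("pics/t14.png",cv2.resize(im[120:250,310:400,::-1].astype(np.uint8),None,fx=6,fy=4.6,interpolation=cv2.INTER_CUBIC))
def W(x,y,z):
    return np.r_[R@np.array([x,y])+O,z]/1000
def profile(im,ys,z,x0,x1,ch=None):
    xs=np.arange(x0,x1,.5);P=[]
    for y in ys:
        q=proj("top",[W(x,y,z) for x in xs]).astype(np.float32)
        P.append([cv2.remap(im.astype(np.float32),q[:,0][None],q[:,1][None],cv2.INTER_LINEAR)[0]])
    return xs,np.mean(P,0)[0]
def edges(n,ys,z,x0,x1,im=im):
    xs,p=profile(im,ys,z,x0,x1);g=np.gradient(cv2.GaussianBlur(p,(1,5),0),axis=0)
    s=g.sum(1);print(n,"steepest rise at",xs[s.argmax()],round(s.max(),1),"fall at",xs[s.argmin()],round(s.min(),1))
yc=np.arange(-28,29,4)
edges("base near z12 (-115)",np.arange(-50,60,5),12,-130,-100)
edges("mould rear top z38 (26)",yc,38,10,40)
edges(" left",[20,24,28],38,10,40);edges(" right",[-28,-24,-20],38,10,40)
edges("flap near top z44 (56)",yc,44,42,68)
edges("stop near z30 (110)",yc,30,100,120)
edges("base far z12 (128)",np.arange(-50,-38,3),12,118,140)
im0=cv2.imread("pics/top0.png")[:,:,::-1].astype(float)
edges("start: mould rear",yc,38,-80,-50,im0);edges("start: mould front",yc,38,5,30,im0)
E
```

```text
base near z12 (-115) steepest rise at -112.0 6.7 fall at -117.0 -9.2
mould rear top z38 (26) steepest rise at 27.0 26.1 fall at 21.0 -21.9
 left steepest rise at 26.0 28.5 fall at 21.5 -26.0
 right steepest rise at 28.0 26.2 fall at 22.5 -18.7
flap near top z44 (56) steepest rise at 57.5 12.4 fall at 53.0 -10.1
stop near z30 (110) steepest rise at 112.0 8.1 fall at 118.0 -11.1
base far z12 (128) steepest rise at 124.5 10.0 fall at 118.5 -1.7
start: mould rear steepest rise at -63.5 17.0 fall at -69.0 -12.9
start: mould front steepest rise at 19.0 5.5 fall at 6.0 -2.3
```

View pics/t14.png

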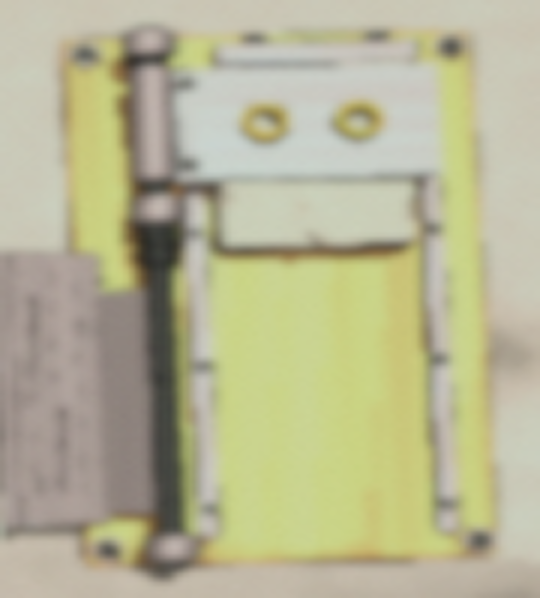

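```bash
python3 - <<'E'
from h import *
jz=np.load("jig.npz");R,O=jz["R"],jz["O"]
im=np.mean([r.capture("top").astype(float) for _ in range(4)],0)
im0=cv2.imread("pics/top0.png")[:,:,::-1].astype(float)
W=lambda x,y,z:np.r_[R@np.array([x,y])+O,z]/1000
def line(n,im,ys,z,x0,x1):
    xs=np.arange(x0,x1,.25);o=[]
    for y in ys:
        q=proj("top",[W(x,y,z) for x in xs]).astype(np.float32)
        p=cv2.remap(im.astype(np.float32),q[:,0][None],q[:,1][None],cv2.INTER_LINEAR)[0].sum(1)
        g=np.clip(np.gradient(cv2.GaussianBlur(p[:,None],(1,9),0)[:,0]),0,None)
        k=g.argmax();sl=slice(max(k-10,0),k+11);o.append((xs[sl]*g[sl]).sum()/g[sl].sum())
    f=np.polyfit(ys,o,1);print(n,"mid",round(f[1],1),"yaw deg",round(-np.degrees(f[0]),2),np.round(o,1))
yc=np.arange(-28,29,7)
line("rear now",im,yc,38,18,34);line("rear start",im0,yc,38,-72,-56);line("flap now",im,yc,44,50,64);line("flap start",im0,yc,36,48,62)
line("stop top z30",im,yc,30,106,116);line("base near",im0,np.arange(-50,45,8),12,-120,-105)
E
```

```text
rear now mid 27.0 yaw deg 1.38 [28.6 27.3 27.2 26.3 27.  27.  26.8 26.5 26.7]
rear start mid -63.4 yaw deg -1.35 [-63.4 -63.9 -63.7 -64.7 -63.1 -63.3 -62.9 -62.7 -62.6]
flap now mid 57.7 yaw deg -0.85 [57.3 57.7 57.3 57.5 57.6 57.8 57.9 58.  58.2]
flap start mid 56.1 yaw deg 0.45 [56.3 56.4 56.4 55.9 56.2 55.3 56.3 56.2 55.7]
stop top z30 mid 112.4 yaw deg 0.78 [113.  113.  113.1 111.9 112.  112.  112.2 112.3 112.5]
base near mid -111.2 yaw deg 1.62 [-106.1 -110.8 -110.5 -111.8 -111.8 -112.2 -112.  -112.  -111.6 -110.9
 -111.1 -111.6]
```

Rear edge to flap edge comes out at 30.7 mm (30 at home), and the skew is at most about 1°, within the noise of the reference edges. The flap is flat, so I'm handing in.

```bash
python3 - <<'E'
from plant import r
print(r.get_state()["time_s"],r.get_state()["contact_force"]);print(r.close_job())
E
```

```text
15.8 [ 0.87225482  0.51243409 -0.28098626]
the job is handed in; nothing more can be done
None
```

The mould half is home to within about 1 mm by my measurements. The flap is flat on it, and I handed the job in at about 15.8 s with the arm clear. One fingertip held the thumb plate down while the other pushed the mould along the lane. The first push left the mould skewed in the lane, so I pushed again on its left half and then in the middle. The plate stayed down throughout. I then let it up and drew the arm away.

**Position:** the wrist view put the rear edge at jig x 26–27 (26 is home). In the top view the rear stands out 30.7 mm in front of the flap (30 at home), with skew of about 1°, which is within the measuring noise. In the last push I estimated about 17 N on the mould from the wrist moment, and it moved no further.

**Disagreements:**
- My first hand-picked reading in the top view gave x ≈ 24. The finer edge fit gave 27 for the rear edge. It also read the flap edge (57.7 against 56) and the stop (112.4 against 110) about 2 mm long.
- The plate briefly bottomed once at about 39 N upward and 31 N backward, measured at the wrist; I eased off straight away.

**Other things on the bench:** by eye, the pin vice, tweezers and spare mould looked unmoved, and the before/after comparison of the top view showed no change at the pin vice or the spare mould. The arm's surroundings in that picture, where the tweezers lie, could not be compared.

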